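# Assemble the vacuum filtration stack

## Robot

A 6-joint arm with a two-finger parallel gripper is mounted at the origin on the work surface. World frame = base frame: x ahead of the robot, y to its left, z up, the work surface at z = 0. Lengths are in mm, angles in degrees, forces in N, time in s.
With the tool pointing down it reaches from about 300 to 850 mm from the base axis. Payload 4.2 kg.
Tool frame: the origin (TCP) lies midway between the tips of the shut fingers; the grasp point (between the pads) lies 19 mm behind it; z points along the fingers, y is the line along which they close (so a half turn about z gives the same grasp; the last joint's range is limited). The gripper opens to 91 mm and grips with 3 to 60 N. Pads are 32 mm wide; open, the fingers measure 118 mm over their backs; the gripper's body (76 mm by 178 mm) begins 60 mm behind the grasp point.
Start: joints at [71.505, 18.312, 89.639, -0, 72.044, -1.146], TCP at [171.464, 548.856, 213.976] pointing down, gripper open.
Joint ranges: [-177.97, 177.97], [-48.28, 115.42], [12.27, 149.76], [-77.06, 257.06], [2.81, 150.46], [-146.56, 146.56]. Speed limits (degrees/s): [147.25, 147.25, 180, 180, 180, 180].

## Interface

Orientations are given as [roll, pitch, yaw] about the fixed x, y, z axes, in that order (R = Rz(yaw) Ry(pitch) Rx(roll)).
In Python, from workcell import state, grab_frame, camera_model, job_done gives the robot as it stands.
- The arm moves only by the shell command python3 -m pendant 'ROWS' [OPENING] [FORCE]. ROWS is 1 to 8 rows, one to a line, with the numbers parted by commas; each row has 6 numbers: dx, dy, dz in units of 20 mm, then a rotation vector rx, ry, rz in degrees; each row shifts and turns the commanded pose from where the row before left it, along the tool's axes as they then stand; what a row does not reach is not made up. A row lasts 1/10 s, in which the tool goes at most 50 mm and 8.59 degrees, less where a joint would pass 70% of its speed; a pose out of reach is approached as far as the arm can. OPENING is the finger opening in mm, set as the command begins (- or left out keeps the last). The fingers move at their own pace and stop on an object; FORCE is the grip in N (left out, the last holds). Time passes only in rows, so rows that do not move let the fingers close. It prints the time, the measured TCP pose, the force, the opening and the grip force at its end. Input that does not fit is refused with a message, and nothing moves.
- state(): the state, without advancing time (a new reading comes with each control period).
- grab_frame(name): name is "scene" or "top" or "wrist"; returns the picture (480x640x3 uint8, blue, green, red); there is no depth.
- camera_model(name): a dict with "fx", "fy", "cx", "cy" (pixels), "T" (4x4, takes a point from camera to world coordinates). Camera axes: x right, y up, looking along -z (the intrinsics and any distortion apply to the point x, -y, -z); pixel columns grow to the right and rows downward; lengths in mm; the calibration is good to about 2 mm. The wrist camera is an equidistant fisheye: a pixel r from the principal point sees the ray r / f radians off the axis. A picture is of the moment at which its call begins: read the wrist's pose just before it. camera_model takes no time and is no camera call; for the wrist camera it gives the pose at the moment of the call.
- job_done(): hands the job in; it is judged then, once.
The state is a dict: "time_s": time; "qpos": joint angles; "qvel": joint speeds; "effort": joint torques, N m; "ee_pos": TCP position; "ee_rot": TCP orientation; "force": force on the tool from outside, world axes, zero at the start; "torque": the same for the moment, N m; "gripper_width": finger opening in mm; "gripper_force": force on a finger pad.
Only numpy, scipy, OpenCV 4.12 (cv2) and the standard library are available. Lean on these libraries where they do the work, as an engineer would, in place of code of your own. Each camera call takes 0.05 s, during which the arm holds its last target. There are 200 camera calls.

## Task

Build the filtration stack on the grey vacuum base: first the collection plate (six large wells) into the seat between the steel lugs, then the open black collar, then the filter plate (24 small wells, narrow nozzle block downward), and last the metal lid, every piece the right way up, lined up with and fully seated on the one below. Set each piece down rather than dropping it, and do not push or knock over the little bottle, jar and dish standing around.

Things in the scene. Friction and masses are not known exactly. Their poses are not given: they have to be found in the camera images.
- vacuum_base: Fixed grey block 124 (x) x 96 (y) x 30 mm high, brass stub on its +x end. Origin: centre of underside, z up. Seat: the flat top, 30 mm above the origin and centred over it, fenced by steel lugs 10 mm high that leave 94 (x) x 66 (y) mm (5 mm play round the 84 x 56 mm pieces). Lugs at the corners only: long sides are free within 30 mm of the middle. Pieces' x lies along its x, either way round.
- collection_plate: White plastic plate with SIX LARGE dark wells (3 x 2, 15 mm wide), 28 mm high: body 84 (x) x 56 (y) x 20 mm, on it a raised block 62 x 34 x 8 mm. Origin: centre of underside, x along its length, z up. Grip the body across y (56 mm). About 0.12 kg. Goes first; seated, its origin is 30 mm above the base's origin.
- collar: Black plastic open frame, 84 (x) x 56 (y) x 24 mm high outside, wall 6 mm (opening 72 x 44 mm). Origin: centre of underside, x along its length, z up. Grip across y outside (56 mm). About 0.08 kg. Goes second: drops over the collection plate's raised block (5 mm play each side) onto its body; seated, its origin is 20 mm above the plate's.
- filter_plate: White plastic plate with 24 SMALL dark wells (6 x 4, 7 mm wide), 36 mm high; from below: nozzle block 62 (x) x 34 (y) x 10, body 84 x 56 x 20, raised block 62 x 34 x 6 mm. Stands on its nozzles. Origin: centre of underside, x along its length, z up. Grip the body across y (56 mm). About 0.14 kg. Goes third: nozzles enter the collar (5 mm play each side); seated, origin 14 mm above the collar's.
- lid: Aluminium lid 84 (x) x 56 (y) x 12 mm; on it a bar handle 50 (x) x 12 (y) mm, 12 to 30 mm above the origin. Skirt 8 mm deep, opening 72 x 44 mm. Origin: centre of the skirt's lower edge, x along its length, z up. Grip the handle across y (12 mm). About 0.15 kg. Goes last, over the filter plate's raised block (5 mm play each side); seated, its origin is 30 mm above the filter plate's.
- sample_bottle: Bystander: amber glass bottle with a white cap, 32 mm wide, 60 mm high, loose; origin: centre of the underside.
- reagent_jar: Bystander: white plastic jar with a grey cap, 38 mm wide, 45 mm high, loose; origin: centre of the underside.
- culture_dish: Bystander: closed glass dish, 55 mm wide, 14 mm high, loose; origin: centre of the underside.

How it is judged:
By the outcome, as a careful person would: the job done as asked, in the order asked, and still so for the second after the job is handed in, with the robot touching nothing.
It also fails if it takes over 136 s, if anything falls off the work surface, if the arm or the gripper's body presses on something with over 40 N, if the wrist force passes 120 N, or if a joint passes its speed limit or range.

## Working session

There is one attempt and no reset: what is moved stays moved. The work goes in short steps, Python scripts to look and compute and a shell command to move; the robot and the scene stay as the last step left them, time stands still between calls to the robot, and variables do not carry over. Pictures are saved under pics/ and viewed, at most 14 in all, crops included, and the job is handed in when it is done.

```bash
mkdir -p pics; ls; python3 - <<'E'
from workcell import *
import cv2,numpy as np
for n in ("scene","top","wrist"):
    m=camera_model(n); print(n,{k:(np.round(v,3).tolist()) if not isinstance(v,str) else v for k,v in m.items()})
    cv2.imwrite(f"pics/{n}0.png",grab_frame(n))
print(state())
E
```

```text
pics
scene {'fx': 606.524, 'fy': 606.524, 'cx': 311.489, 'cy': 235.742, 'T': [[-0.836, -0.434, 0.336, 900.94], [0.549, -0.651, 0.524, 525.434], [-0.008, 0.623, 0.782, 857.601], [0.0, 0.0, 0.0, 1.0]]}
top {'fx': 590.555, 'fy': 590.555, 'cx': 322.871, 'cy': 233.603, 'T': [[-0.004, 0.995, -0.1, 406.901], [-1.0, -0.002, 0.014, 2.499], [0.014, 0.1, 0.995, 1352.39], [0.0, 0.0, 0.0, 1.0]]}
wrist {'fx': 371.648, 'fy': 371.648, 'cx': 314.501, 'cy': 237.712, 'T': [[0.299, -0.925, -0.235, 104.903], [0.954, 0.289, 0.075, 568.411], [-0.001, -0.247, 0.969, 384.069], [0.0, 0.0, 0.0, 1.0]]}
{'time_s': 0.15, 'qpos': array([ 7.15039757e+01,  1.83431581e+01,  8.96902249e+01, -1.50731924e-03,
        7.20445878e+01, -1.14595634e+00]), 'qvel': array([ 0.02966621, -0.12314748, -0.2772198 ,  0.10136966,  0.06514687,
        0.10047842]), 'effort': array([ 2.15293549e-04, -4.12775981e+01, -2.32153845e+01,  7.27518741e-02,
        4.32808441e-02, -1.16144161e-04]), 'ee_pos': array([171.35614237, 548.47145658, 213.31496105]), 'ee_rot': array([-1.79922016e+02, -1.26379131e-04,  1.62650398e+02]), 'force': array([-0.01677254, -0.24292368, -0.6224526 ]), 'torque': array([0.0062888 , 0.0133132 , 0.00279321]), 'gripper_force': 0.0, 'gripper_width': 90.9249125457262}
```

View pics/top0.png

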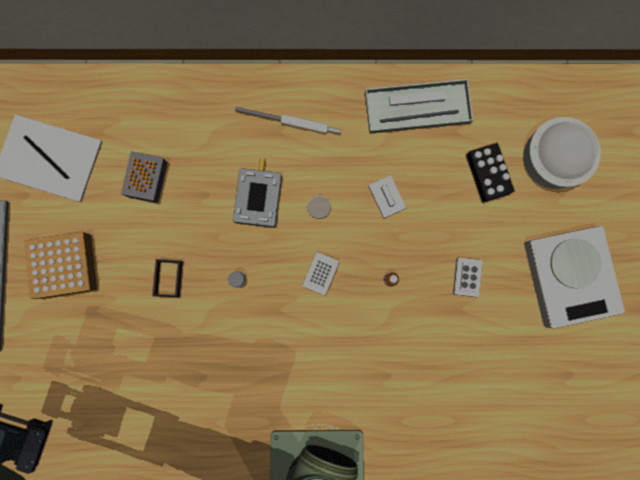

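View pics/scene0.png

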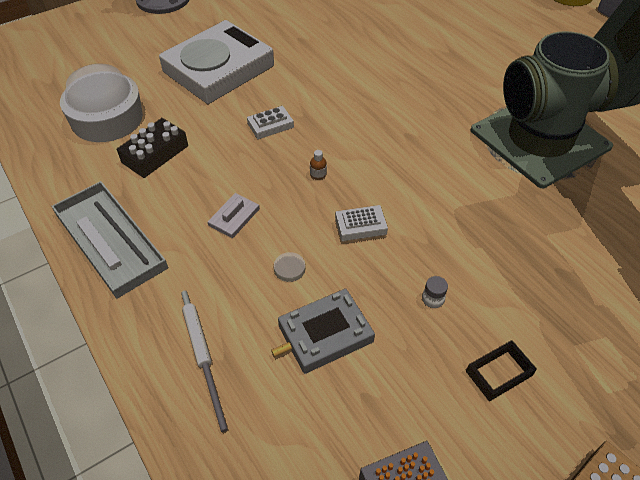

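```bash
python3 - <<'E'
import cv2,numpy as np
def mont(n,cs,w,h,s,out):
    im=cv2.imread(f"pics/{n}0.png"); t=[]
    for (x,y) in cs:
        c=cv2.resize(im[y:y+h,x:x+w],None,fx=s,fy=s,interpolation=cv2.INTER_CUBIC)
        for k in range(0,w,10): cv2.putText(c,str(x+k),(k*s,8),0,.3,(0,0,255),1); cv2.line(c,(k*s,10),(k*s,14),(0,0,255))
        for k in range(0,h,10): cv2.putText(c,str(y+k),(0,k*s+4),0,.3,(255,0,0),1)
        t.append(c)
    while len(t)<6: t.append(t[0]*0)
    cv2.imwrite(f"pics/{out}.png",np.vstack([np.hstack(t[:3]),np.hstack(t[3:])]))
mont("top",[(440,240),(230,160),(360,170),(295,240),(140,250)],52,60,5,"topm") if 0 else mont("top",[(440,250),(230,165),(360,170),(295,245),(140,250)],53,60,5,"topm")
E
```

```text
(no output)
```

View pics/topm.png

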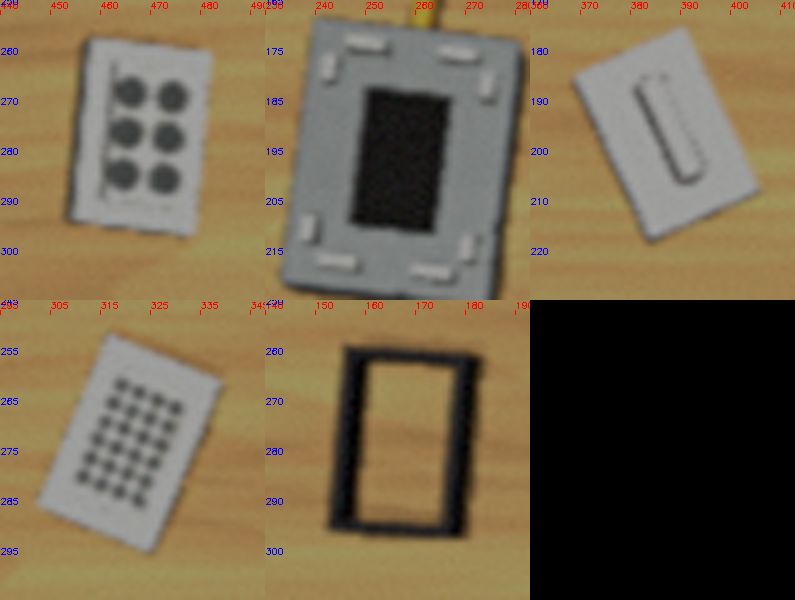

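```bash
cat > h.py <<'E'
import numpy as np
from workcell import *
from scipy.spatial.transform import Rotation as Rn
def ray(n,uv,M=None):
    m=M or camera_model(n); x=(uv[0]-m["cx"])/m["fx"]; y=(uv[1]-m["cy"])/m["fy"]
    if n=="wrist":
        r=np.hypot(x,y); s=np.sin(r)/r if r>1e-9 else 1; d=np.array([x*s,-y*s,-np.cos(r)])
    else: d=np.array([x,-y,-1.])
    T=np.array(m["T"]); return T[:3,3],T[:3,:3]@d
def px(n,uv,z,M=None):
    o,d=ray(n,uv,M); return (o+d*(z-o[2])/d[2])[:2]
def proj(n,P,M=None):
    m=M or camera_model(n); T=np.array(m["T"]); q=T[:3,:3].T@(np.array(P)-T[:3,3]); x,y,z=q[0],-q[1],-q[2]
    if n=="wrist":
        h=np.hypot(x,y); k=np.arctan2(h,z)/h if h>1e-9 else 1/z
    else: k=1/z
    return m["cx"]+m["fx"]*x*k, m["cy"]+m["fy"]*y*k
def rect(n,uvs,z,M=None):
    "centre, yaw (long axis) and sides of a rectangle from corners in order"
    p=np.array([px(n,u,z,M) for u in uvs]); a=p[1]-p[0]+p[2]-p[3]; b=p[2]-p[1]+p[3]-p[0]
    l=a if np.hypot(*a)>np.hypot(*b) else b
    return np.round([*p.mean(0),np.degrees(np.arctan2(l[1],l[0]))%180,np.hypot(*a)/2,np.hypot(*b)/2],1)
def go(x,y,z,yaw):
    "rotation about tool z, then shift in turned tool axes"
    s=state(); p=s["ee_pos"]; w=s["ee_rot"][2]; d=(yaw-w+180)%360-180
    c,t=np.cos(np.radians(yaw)),np.sin(np.radians(yaw)); e=np.array([x,y,z])-p
    print("rz %.1f | dx %.1f dy %.1f dz %.1f"%(-d,c*e[0]+t*e[1],t*e[0]-c*e[1],-e[2]),
      "now",np.round(p,1),np.round(s["ee_rot"],1),"t",round(s["time_s"],1),"F",np.round(s["force"],1),"w",round(s["gripper_width"],1))
E
python3 - <<'E'
from h import *
print("plate",rect("top",[(458,258.4),(482.4,260.4),(479.4,297),(455,294.4)],20))
f=lambda L,ox,oy,x0,y0:[((u-ox)/5+x0,(v-oy)/5+y0) for u,v in L]
print("patch",rect("top",f([(365,88),(452,97),(436,234),(350,224)],265,0,230,165),30))
print("base lugs",rect("top",f([(348,55.5),(473,70),(449.5,260),(322.5,245)],265,0,230,165),40))
print("lid",rect("top",f([(685,27),(760,190),(652,242),(573,77)],530,0,360,170),12))
print("filter",rect("top",f([(110,333),(223,381),(152,553),(38,505)],0,300,295,245),30))
print("collar",rect("top",f([(345,347),(469,355),(453,537),(328,529)],265,300,140,250),24))
for n,uv in dict(bottle=(392,279),jar=(237,279),dish=(319,207)).items(): print(n,px("top",uv,30 if n!="dish" else 14))
x,y,_=p=[*px("top",(468.7,277.5),20),0]
go(x,y,220,175)
E
```

```text
plate [ 440.6 -345.8  173.6   55.4   82.3]
patch [623.2 131.8 174.   39.3  62.8]
base lugs [623.1 131.9 173.2  56.9  86.8]
lid [ 626.6 -165.7   24.2   83.7   56.2]
filter [450.2 -12.4 157.2  55.1  83.2]
collar [440.8 332.8 176.1  55.7  81.3]
bottle [ 437.53259116 -170.847059  ]
jar [438.6777776  175.23975739]
dish [602.75854467  -8.14609962]
rz -12.3 | dx -346.1 dy -867.4 dz -6.7 now [171.4 548.5 213.3] [-179.9   -0.   162.7] t 0.1 F [-0.  -0.2 -0.6] w 90.9
```

The rows are not in the units I measure in: shifts go in units of 20 mm. I convert before sending: -35.8 mm is -1.79, -15.3 mm is -0.765.

```bash
python3 -m pendant '0,0,0,0,0,-5.5
0,0,0,0,0,-5.5
-0.765,-1.79,0,0,0,0
-0.765,-1.79,0,0,0,0
-0.765,-1.79,0,0,0,0
-0.765,-1.79,0,0,0,0
-0.765,-1.79,0,0,0,0
-0.765,-1.79,0,0,0,0' 88 25
python3 -m pendant '-0.765,-1.79,0,0,0,0
-0.765,-1.79,0,0,0,0
-0.765,-1.79,0,0,0,0
-0.765,-1.79,0,0,0,0
-0.765,-1.79,0,0,0,0
-0.765,-1.79,0,0,0,0
-0.765,-1.79,0,0,0,0
-0.765,-1.79,0,0,0,0'
python3 -m pendant '-0.765,-1.79,0,0,0,0
-0.765,-1.79,0,0,0,0
-0.765,-1.79,0,0,0,0
-0.765,-1.79,0,0,0,0
-0.765,-1.79,0,0,0,0
-0.765,-1.79,0,0,0,0
-0.765,-1.79,0,0,0,0
-0.765,-1.79,0,0,0,0'
python3 -m pendant '-0.765,-1.79,0.5,0,0,0
-0.765,-1.79,0.5,0,0,0
0,0,1,0,0,0
0,0,1,0,0,0
0,0,1,0,0,0
0,0,0.5,0,0,0
0,0,0,0,0,0
0,0,0,0,0,0'
python3 - <<'E'
from h import *
import cv2,pickle
go(440.6,-345.8,100,173.6)
M=camera_model("wrist"); im=grab_frame("wrist"); pickle.dump(M,open("M1","wb"))
cv2.imwrite("pics/w1.png",im)
E
```

```text
time_s: 0.95
ee_pos: [239.0, 323.6, 213.8]
ee_rot: [-180.0, 0.0, 173.7]
force: [0.1, 0.3, 0.4]
gripper_width: 88.0
gripper_force: 0.0
time_s: 1.75
ee_pos: [328.9, 25.5, 214.0]
ee_rot: [180.0, 0.0, 173.7]
force: [0.3, 0.6, 0.6]
gripper_width: 87.9
gripper_force: 0.0
time_s: 2.55
ee_pos: [418.9, -272.7, 213.7]
ee_rot: [180.0, -0.0, 173.6]
force: [1.0, 0.2, -0.1]
gripper_width: 87.7
gripper_force: 0.0
time_s: 3.35
ee_pos: [441.8, -345.9, 124.5]
ee_rot: [-180.0, 0.0, 173.7]
force: [0.6, -0.2, 0.7]
gripper_width: 88.2
gripper_force: 0.0
rz 0.1 | dx 1.2 dy -0.0 dz 24.5 now [ 441.8 -345.9  124.5] [-180.     0.   173.7] t 3.4 F [ 0.6 -0.2  0.7] w 88.2
```

View pics/w1.png

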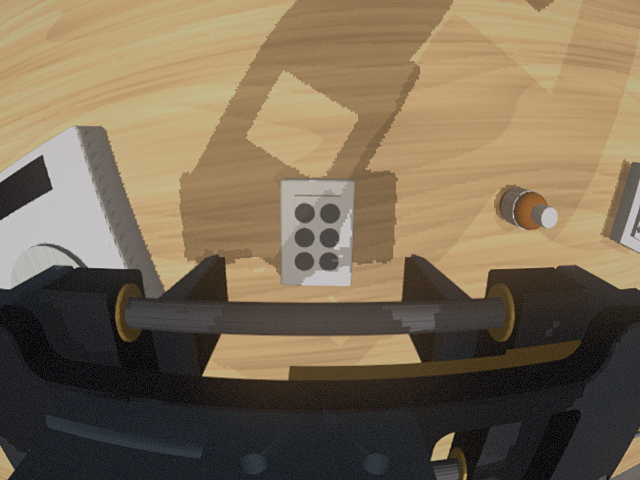

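```bash
python3 - <<'E'
from h import *
import pickle
M=pickle.load(open("M1","rb"))
print(rect("wrist",[(281,180),(354,182),(351,286),(283,284)],20,M))
print(np.mean([px("wrist",u,28,M) for u in [(304,213),(330,213),(304,237),(330,237),(304,261),(329,261)]],0))
go(440.5,-346,3,173.6)
E
```

```text
[ 440.4 -344.5  173.5   54.3   82.4]
[ 440.23765771 -344.91904334]
rz 0.1 | dx 1.5 dy -0.1 dz 121.9 now [ 442.  -346.   124.9] [-1.799e+02  1.000e-01  1.737e+02] t 3.4 F [ 0.  -0.9 -0.1] w 88.3
```

```bash
python3 -m pendant '0.075,0.04,1,0,0,0
0,0,1,0,0,0
0,0,1,0,0,0
0,0,1,0,0,0
0,0,1,0,0,0
0,0,0.6,0,0,0
0,0,0.45,0,0,0
0,0,0,0,0,0'
python3 -m pendant '0,0,0,0,0,0
0,0,0,0,0,0
0,0,0,0,0,0
0,0,0,0,0,0
0,0,0,0,0,0
0,0,0,0,0,0
0,0,0,0,0,0
0,0,0,0,0,0' 50 25
python3 -m pendant '0,0,0,0,0,0
0,0,0,0,0,0
0,0,-0.25,0,0,0
0,0,-0.75,0,0,0
0,0,-1.5,0,0,0
0,0,-1.5,0,0,0
0,0,-1.5,0,0,0
0,0,-1,0,0,0'
python3 -c "
from h import *
go(623.1,131.9,140,173.6)"
```

```text
time_s: 4.2
ee_pos: [439.9, -344.5, 2.5]
ee_rot: [180.0, -0.0, 173.7]
force: [-0.3, 0.5, -0.5]
gripper_width: 88.0
gripper_force: 0.0
time_s: 5.0
ee_pos: [440.2, -344.8, 3.3]
ee_rot: [-180.0, 0.0, 173.6]
force: [-0.8, 0.5, 4.9]
gripper_width: 56.0
gripper_force: 24.9
time_s: 5.8
ee_pos: [440.3, -345.1, 134.8]
ee_rot: [-179.9, 0.1, 173.7]
force: [0.4, 0.4, -1.6]
gripper_width: 56.0
gripper_force: 24.9
rz 0.1 | dx -128.4 dy 494.4 dz -5.2 now [ 440.3 -345.1  134.8] [-1.799e+02  1.000e-01  1.737e+02] t 5.8 F [ 0.4  0.4 -1.6] w 56.0
```

Scaled: 35.3 mm is 1.765, -9.2 mm is -0.46.

```bash
python3 -m pendant '-0.46,1.765,0,0,0,0
-0.46,1.765,0,0,0,0
-0.46,1.765,0,0,0,0
-0.46,1.765,0,0,0,0
-0.46,1.765,0,0,0,0
-0.46,1.765,0,0,0,0
-0.46,1.765,0,0,0,0
-0.46,1.765,0,0,0,0'
python3 -m pendant '-0.46,1.765,0,0,0,0
-0.46,1.765,-0.25,0,0,0
-0.46,1.25,0,0,0,0
-1,0,0,0,0,0
0,0,0,0,0,0
0,0,0,0,0,0
0,0,0,0,0,0'
python3 - <<'E'
from h import *
import cv2,pickle
M=camera_model("wrist"); im=grab_frame("wrist"); pickle.dump(M,open("M2","wb"))
u,v=proj("wrist",[623,132,35],M); print(u,v)
u,v=int(u)-95,int(v)-95; u=min(max(u,0),450);v=min(max(v,0),290);print("crop origin",u,v)
cv2.imwrite("pics/w2.png",cv2.resize(im[v:v+190,u:u+190],None,fx=3,fy=3,interpolation=cv2.INTER_CUBIC))
go(623.1,131.9,140,173.6)
E
```

```text
time_s: 6.6
ee_pos: [544.4, -70.7, 132.6]
ee_rot: [-180.0, -0.0, 173.7]
force: [0.4, -0.8, -1.6]
gripper_width: 56.0
gripper_force: 24.9
time_s: 7.3
ee_pos: [601.1, 17.1, 137.5]
ee_rot: [-180.0, -0.1, 173.6]
force: [-0.4, -0.7, -1.4]
gripper_width: 55.8
gripper_force: 24.9
460.1611342221581 248.39712299864794
crop origin 365 153
rz 0.0 | dx -8.9 dy 116.6 dz -2.3 now [601.2  17.  137.7] [-1.800e+02 -1.000e-01  1.736e+02] t 7.3 F [ 0.1 -0.5 -1.6] w 55.6
```

View pics/w2.png

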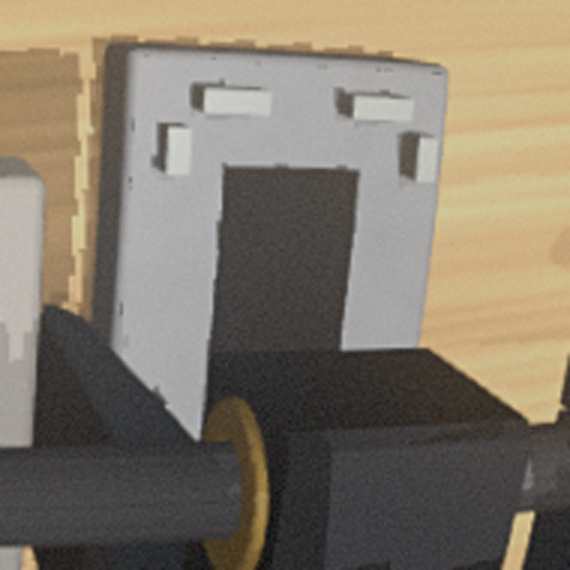

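```bash
python3 - <<'E'
from h import *
import pickle
M=pickle.load(open("M2","rb")); f=lambda u,v,z: px("wrist",(365+u/3,153+v/3),z,M)
a,b=f(190,150,40),f(417,157,40); e=(f(237,114,40)+f(383,119,40))/2
c,d=f(128,50,30),f(447,70,30)
for p,q,n in((a,b,'lug'),(c,d,'edge')): print(n,p,q,np.hypot(*(q-p)),"xaxis yaw",np.degrees(np.arctan2(*(q-p)[::-1]))-90)
for w in (-6.4,):
    X=np.array([np.cos(np.radians(w)),np.sin(np.radians(w))]);Y=np.array([-X[1],X[0]])
    print("centre lugs", X*(e@X+47)+Y*((a+b)/2@Y), "edge",(c+d)/2+62*X)
for P in [(458,258.4)]: pass
go(623.1,131.9,140,173.6)
E
```

```text
lug [582.53618779 104.5731158 ] [590.1639717  170.02766221] 65.89750172602258 xaxis yaw -6.64701540190687
edge [557.03511075  92.61983891] [568.69114243 185.92363222] 94.02904296902504 xaxis yaw -7.120818670636055
centre lugs [623.48587636 133.13494201] edge [624.47673758 132.36066177]
rz 0.0 | dx -8.9 dy 116.6 dz -2.3 now [601.2  17.  137.7] [-1.800e+02 -1.000e-01  1.736e+02] t 7.3 F [ 0.1 -0.5 -1.6] w 55.6
```

Scaled: -3 mm is -0.15, 30 mm is 1.5.

```bash
python3 -m pendant '0,1.5,0,0,0,0.2
-0.15,1.5,0,0,0,0
-0.15,1.5,0,0,0,0
-0.16,1.375,0,0,0,0
0,0,1,0,0,0
0,0,1,0,0,0
0,0,0,0,0,0
0,0,0,0,0,0'
python3 -c "
from h import *
go(623.5,132.8,33,173.4)"
```

```text
time_s: 8.15
ee_pos: [624.4, 132.8, 98.2]
ee_rot: [-180.0, -0.0, 173.4]
force: [0.3, -0.5, -0.4]
gripper_width: 56.3
gripper_force: 24.9
rz 0.0 | dx 0.9 dy -0.1 dz 65.2 now [624.4 132.8  98.2] [-180.    -0.   173.4] t 8.2 F [ 0.3 -0.5 -0.4] w 56.3
```

```bash
python3 -m pendant '0.035,0,1,0,0,0
0,0,1,0,0,0
0,0,0.65,0,0,0
0,0,0.2,0,0,0
0,0,0.2,0,0,0
0,0,0.1,0,0,0
0,0,0.025,0,0,0
0,0,0,0,0,0'
python3 -c "
from h import *
go(623.5,132.8,33,173.4)"
```

```text
time_s: 8.95
ee_pos: [624.3, 133.4, 35.0]
ee_rot: [180.0, 0.1, 173.5]
force: [0.0, -0.1, -1.5]
gripper_width: 55.7
gripper_force: 24.9
rz 0.1 | dx 0.8 dy -0.7 dz 2.0 now [624.3 133.4  35. ] [1.800e+02 1.000e-01 1.735e+02] t 8.9 F [ 0.  -0.1 -1.5] w 55.7
```

```bash
for i in 1 2; do python3 -m pendant '0,0,0.035,0,0,0
0,0,0,0,0,0' | grep -E 'pos|force: \['; python3 -m pendant '0,0,0.035,0,0,0
0,0,0,0,0,0'| grep -E 'pos|force: \['; done
```

```text
ee_pos: [624.1, 133.4, 33.9]
force: [0.8, 0.4, -2.0]
ee_pos: [624.2, 133.4, 33.4]
force: [-0.1, 0.6, 1.3]
ee_pos: [624.2, 133.4, 33.4]
force: [-1.2, -0.6, 4.8]
ee_pos: [624.2, 133.4, 33.4]
force: [-3.5, 0.8, 7.8]
```

Scaled: -40 mm is -2, -20 mm is -1.

```bash
python3 -m pendant '0,0,0,0,0,0
0,0,0,0,0,0
0,0,0,0,0,0
0,0,0,0,0,0
0,0,0,0,0,0
0,0,-1,0,0,0
0,0,-2,0,0,0
0,0,-2,0,0,0' 76
python3 -c "
from h import *
go(440.8,332.8,130,176.1)"
```

```text
time_s: 10.55
ee_pos: [623.4, 133.2, 131.9]
ee_rot: [-180.0, -0.1, 173.5]
force: [0.3, 0.1, 0.6]
gripper_width: 75.9
gripper_force: 0.0
rz -2.6 | dx 195.7 dy 186.7 dz 1.9 now [623.4 133.2 131.9] [-1.800e+02 -1.000e-01  1.735e+02] t 10.6 F [0.3 0.1 0.6] w 75.9
```

```bash
cat > shot.py <<'E'
from h import *
import cv2,pickle,sys
def shot(tag,x,y,z,r=75):
    M=camera_model("wrist"); im=grab_frame("wrist"); u,v=proj("wrist",[x,y,z],M); u=int(np.clip(u-r,0,640-2*r));v=int(np.clip(v-r,0,480-2*r))
    M["o"]=(u,v); pickle.dump(M,open("M"+tag,"wb")); k=600/(2*r)*2/3
    cv2.imwrite(f"pics/c{tag}.png",cv2.resize(im[v:v+2*r,u:u+2*r],(400,400),interpolation=cv2.INTER_CUBIC))
if __name__=="__main__": shot(sys.argv[1],*map(float,sys.argv[2:5]))
def loc(tag,pts,z,ox=0,r=75):
    M=pickle.load(open("M"+tag,"rb")); o=M["o"]; s=2*r/400
    return rect("wrist",[(o[0]+(u-ox)*s,o[1]+v*s) for u,v in pts],z,M)
E
python3 shot.py 3 623.5 133 40
python3 -m pendant '1,1,0,0,0,-2.6
1.225,1.16,0,0,0,0
1.25,1.2,0,0,0,0
1.25,1.2,0,0,0,0
1.25,1.2,0,0,0,0
1.25,1.2,0,0,0,0
1.25,1.2,0,0,0,0
1.25,1.2,0,0,0,0' 88
python3 -m pendant '0,0,0,0,0,0
0,0,0,0,0,0'
python3 shot.py 4 440.8 332.8 24
python3 -c "
import cv2,numpy as np
cv2.imwrite('pics/w34.png',np.hstack([cv2.imread('pics/c3.png'),cv2.imread('pics/c4.png')]))
from h import *
go(440.8,332.8,3,176.1)"
```

```text
time_s: 11.4
ee_pos: [442.8, 335.2, 131.6]
ee_rot: [180.0, 0.0, 176.0]
force: [-1.0, 0.1, -0.5]
gripper_width: 87.7
gripper_force: 0.0
time_s: 11.6
ee_pos: [443.6, 334.7, 131.6]
ee_rot: [-180.0, 0.0, 176.2]
force: [1.3, 0.3, -0.1]
gripper_width: 87.6
gripper_force: 0.0
rz -0.0 | dx 3.2 dy -1.6 dz 128.6 now [444.1 334.2 131.6] [-180.     0.   176.1] t 11.7 F [0.4 0.4 0.2] w 87.9
```

View pics/w34.png

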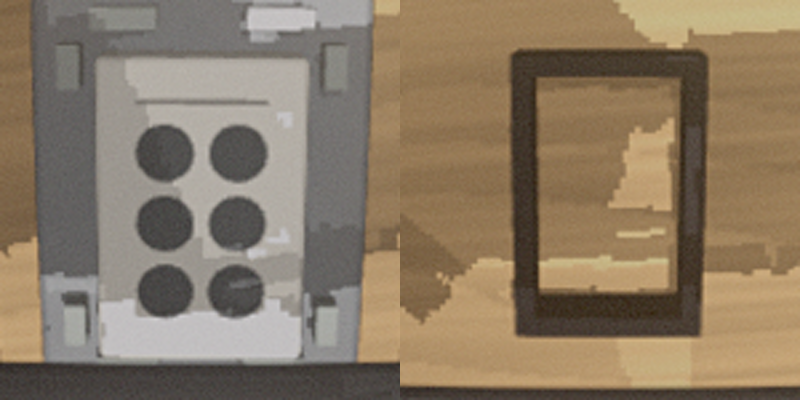

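```bash
python3 - <<'E'
from shot import *
print("plate",loc("3",[(96,58),(308,60),(302,358),(99,357)],50))
print("wells",loc("3",[(165,153),(238,153),(237,290),(165,290)],58))
print("collar",loc("4",[(512,52),(707,52),(701,336),(516,336)],24,400))
go(440.8,332.8,3,176.1)
E
```

```text
plate [624.4 132.8 173.2  55.5  82.8]
wells [624.4 132.8 173.2  18.7  36.7]
collar [440.2 335.5 176.   55.4  85.1]
rz -0.0 | dx 3.2 dy -1.6 dz 128.6 now [444.1 334.2 131.6] [-180.     0.   176.1] t 11.7 F [0.4 0.4 0.2] w 87.9
```

Scaled: 25 mm is 1.25, 15 mm is 0.75.

```bash
python3 -m pendant '0.18,0.03,1.25,0,0,0
0,0,1.25,0,0,0
0,0,1.25,0,0,0
0,0,1.25,0,0,0
0,0,0.75,0,0,0
0,0,0.4,0,0,0
0,0,0.225,0,0,0
0,0,0,0,0,0'
python3 -m pendant '0,0,0,0,0,0
0,0,0,0,0,0
0,0,0,0,0,0
0,0,0,0,0,0
0,0,0,0,0,0
0,0,0,0,0,0
0,0,0,0,0,0
0,0,0,0,0,0' 50 20
python3 -m pendant '0,0,0,0,0,0
0,0,0,0,0,0
0,0,-0.25,0,0,0
0,0,-0.75,0,0,0
0,0,-1.5,0,0,0
0,0,-1.5,0,0,0
0,0,-1.5,0,0,0
0,0,-1,0,0,0'
python3 -c "
from h import *
go(624.4,132.8,140,173.2)"
```

```text
time_s: 12.45
ee_pos: [440.8, 334.9, 4.1]
ee_rot: [180.0, 0.0, 176.0]
force: [0.4, -0.1, -0.1]
gripper_width: 88.0
gripper_force: 0.0
time_s: 13.25
ee_pos: [440.4, 335.4, 4.5]
ee_rot: [180.0, 0.0, 176.1]
force: [-1.2, -0.8, 4.8]
gripper_width: 56.0
gripper_force: 20.0
time_s: 14.05
ee_pos: [440.7, 335.3, 136.1]
ee_rot: [179.9, 0.1, 176.0]
force: [-0.1, 1.5, -1.1]
gripper_width: 56.1
gripper_force: 20.0
rz 2.8 | dx -206.4 dy -179.3 dz -3.9 now [440.7 335.3 136.1] [1.799e+02 1.000e-01 1.760e+02] t 14.1 F [-0.1  1.5 -1.1] w 56.1
```

Scaled: -29.5 mm is -1.475, -25.6 mm is -1.28.

```bash
python3 -m pendant '0,0,0,0,0,2.8
-1.475,-1.28,0,0,0,0
-1.475,-1.28,0,0,0,0
-1.475,-1.28,0,0,0,0
-1.475,-1.28,0,0,0,0
-1.475,-1.28,0,0,0,0
-1.475,-1.28,0,0,0,0
-1.475,-1.28,0,0,0,0'
python3 -m pendant '0,0,1,0,0,0
0,0,0.75,0,0,0
0,0,0,0,0,0
0,0,0,0,0,0'
python3 -c "
from h import *
go(624.4,132.8,54.2,173.2)"
```

```text
time_s: 14.85
ee_pos: [624.8, 131.4, 133.6]
ee_rot: [-180.0, -0.1, 173.2]
force: [0.5, 0.8, -0.4]
gripper_width: 55.9
gripper_force: 20.0
time_s: 15.25
ee_pos: [624.1, 132.9, 98.9]
ee_rot: [-180.0, -0.1, 173.3]
force: [0.0, 0.2, -1.0]
gripper_width: 56.1
gripper_force: 20.0
rz 0.1 | dx -0.4 dy -0.1 dz 44.7 now [624.1 132.9  98.9] [-1.800e+02 -1.000e-01  1.733e+02] t 15.2 F [ 0.   0.2 -1. ] w 56.1
```

Scaled: 15 mm is 0.75, 12 mm is 0.6.

```bash
python3 -m pendant '0,0,0.75,0,0,0
0,0,0.6,0,0,0
0,0,0.4,0,0,0
0,0,0.25,0,0,0
0,0,0.1,0,0,0
0,0,0.05,0,0,0
0,0,0,0,0,0' | grep -E 'pos|force: \['
for i in 1 2; do python3 -m pendant '0,0,0.035,0,0,0
0,0,0,0,0,0' | grep -E 'pos|force: \['; python3 -m pendant '0,0,0.035,0,0,0
0,0,0,0,0,0'| grep -E 'pos|force: \['; done
```

```text
ee_pos: [624.5, 133.0, 56.4]
force: [0.1, -0.2, -0.8]
ee_pos: [624.4, 132.9, 55.7]
force: [0.2, -1.3, -0.9]
ee_pos: [624.3, 132.9, 54.8]
force: [-0.2, -0.3, -0.6]
ee_pos: [624.4, 132.9, 54.6]
force: [-1.5, -1.1, 2.9]
ee_pos: [624.4, 132.9, 54.5]
force: [-2.9, -0.8, 6.5]
```

Contact at the expected height (about 54.3), so the collar is seated. Release, check, and go to the filter plate.

```bash
python3 -m pendant '0,0,0,0,0,0
0,0,0,0,0,0
0,0,0,0,0,0
0,0,0,0,0,0
0,0,0,0,0,0
0,0,-1,0,0,0
0,0,-2,0,0,0
0,0,-1.5,0,0,0' 76
python3 -m pendant '0,0,-0.5,0,0,0
0,0,0,0,0,0'|grep pos
python3 shot.py 5 624.4 132.9 70
python3 -c "
from h import *
go(450.2,-11.5,140,157.2)"
```

```text
time_s: 17.55
ee_pos: [624.6, 133.0, 144.9]
ee_rot: [180.0, 0.0, 173.3]
force: [0.5, 0.1, 0.0]
gripper_width: 76.1
gripper_force: 0.0
ee_pos: [625.1, 133.1, 154.7]
rz 16.1 | dx 104.3 dy -200.4 dz 12.9 now [624.  132.9 152.9] [-180.    -0.   173.3] t 17.8 F [ 0.8 -0.1  0.3] w 75.6
```

```bash
python3 -m pendant '0,0,0.15,0,0,8
0,0,0.15,0,0,8.1
0.87,-1.67,0,0,0,0
0.87,-1.67,0,0,0,0
0.87,-1.67,0,0,0,0
0.87,-1.67,0,0,0,0
0.87,-1.67,0,0,0,0
0.87,-1.67,0,0,0,0' 88
python3 -m pendant '0,0,0.35,0,0,0
0,0,0,0,0,0'|grep pos
python3 shot.py 6 450.2 -11.5 30
python3 -c "
import cv2,numpy as np
cv2.imwrite('pics/w56.png',np.hstack([cv2.imread('pics/c5.png'),cv2.imread('pics/c6.png')]))
from h import *
go(450.2,-11.5,6,157.2)"
```

```text
time_s: 18.6
ee_pos: [447.5, -11.9, 145.2]
ee_rot: [-179.9, -0.2, 157.2]
force: [0.0, -0.9, 0.8]
gripper_width: 88.3
gripper_force: 0.0
ee_pos: [448.6, -11.4, 138.4]
rz -0.1 | dx -0.5 dy -0.3 dz 133.0 now [449.9 -11.  139. ] [-1.800e+02 -1.000e-01  1.571e+02] t 18.9 F [ 0.2 -0.3 -0.1] w 87.9
```

View pics/w56.png

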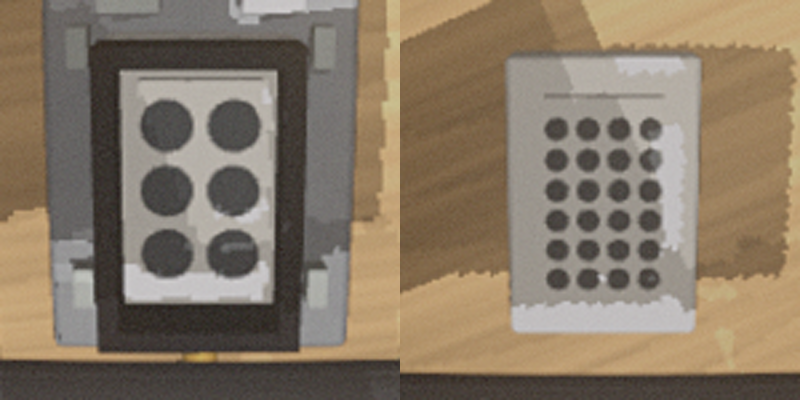

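```bash
python3 - <<'E'
from shot import *
print("collar",loc("5",[(91,41),(307,41),(300,350),(98,350)],74))
print("filter",loc("6",[(507,56),(700,56),(695,331),(512,331)],30,400))
print("wells",loc("6",[(557,128),(650,128),(649,279),(558,279)],36,400))
go(450.2,-11.5,6,157.2)
E
```

```text
collar [623.5 132.5 173.2  55.5  85.1]
filter [449.5 -10.4 157.1  55.1  83. ]
wells [449.9 -10.7 157.1  26.3  44.5]
rz -0.1 | dx -0.5 dy -0.3 dz 133.0 now [449.9 -11.  139. ] [-1.800e+02 -1.000e-01  1.571e+02] t 18.9 F [ 0.2 -0.3 -0.1] w 87.9
```

Scaled: 25 mm is 1.25, 15 mm is 0.75.

```bash
python3 -m pendant '0,0.015,1.25,0,0,0
0,0,1.25,0,0,0
0,0,1.25,0,0,0
0,0,1.25,0,0,0
0,0,0.75,0,0,0
0,0,0.4,0,0,0
0,0,0.175,0,0,0
0,0,0,0,0,0'
python3 -m pendant '0,0,0,0,0,0
0,0,0,0,0,0
0,0,0,0,0,0
0,0,0,0,0,0
0,0,0,0,0,0
0,0,0,0,0,0
0,0,0,0,0,0
0,0,0,0,0,0' 50 25
python3 -m pendant '0,0,0,0,0,0
0,0,0,0,0,0
0,0,-0.25,0,0,0
0,0,-0.75,0,0,0
0,0,-1.5,0,0,0
0,0,-1.5,0,0,0
0,0,-2,0,0,0
0,0,-1,0,0,0'
python3 -c "
from h import *
go(624.0,132.8,150,173.3)"
```

```text
time_s: 19.65
ee_pos: [450.9, -10.6, 13.6]
ee_rot: [180.0, -0.0, 157.2]
force: [-0.2, 0.8, -0.1]
gripper_width: 88.0
gripper_force: 0.0
time_s: 20.45
ee_pos: [450.6, -10.9, 14.2]
ee_rot: [180.0, 0.0, 157.1]
force: [-1.0, 0.6, 5.8]
gripper_width: 55.6
gripper_force: 25.0
time_s: 21.25
ee_pos: [451.4, -11.0, 156.6]
ee_rot: [179.9, 0.2, 157.2]
force: [0.8, 0.1, -2.2]
gripper_width: 55.8
gripper_force: 25.0
rz -16.1 | dx -154.6 dy 163.0 dz 6.6 now [451.4 -11.  156.6] [179.9   0.2 157.2] t 21.2 F [ 0.8  0.1 -2.2] w 55.8
```

Scaled: 32.6 mm is 1.63, -31 mm is -1.55.

```bash
python3 -m pendant '0,0,0,0,0,-8
0,0,0,0,0,-8.1
-1.55,1.63,0,0,0,0
-1.55,1.63,0,0,0,0
-1.55,1.63,0,0,0,0
-1.55,1.63,0,0,0,0
-1.55,1.63,0,0,0,0
0,0,0,0,0,0'
python3 -m pendant '0,0,1,0,0,0
0,0,1,0,0,0
0,0,0,0,0,0
0,0,0,0,0,0'
python3 -c "
from h import *
go(624.7,132.8,77.8,173.3)"
```

```text
time_s: 22.05
ee_pos: [627.0, 136.2, 152.3]
ee_rot: [179.9, 0.1, 173.4]
force: [-1.3, 0.4, -1.1]
gripper_width: 55.8
gripper_force: 25.0
time_s: 22.45
ee_pos: [622.9, 132.4, 113.6]
ee_rot: [-180.0, -0.1, 173.2]
force: [0.1, 0.3, -1.4]
gripper_width: 56.0
gripper_force: 25.0
rz -0.1 | dx -1.7 dy 0.7 dz 35.8 now [622.9 132.4 113.6] [-1.800e+02 -1.000e-01  1.732e+02] t 22.4 F [ 0.1  0.3 -1.4] w 56.0
```

Scaled: 10 mm is 0.5, 8 mm is 0.4.

```bash
python3 -m pendant '-0.05,0,0.5,0,0,0
0,0,0.4,0,0,0
0,0,0,0,0,0
0,0,0,0,0,0
0,0,0,0,0,0' | grep -E 'pos|force: \['
python3 -c "
from h import *
go(624.7,132.8,77.8,173.3)"
```

```text
ee_pos: [624.7, 132.7, 96.2]
force: [0.3, -0.2, -1.7]
rz -0.1 | dx 0.0 dy 0.1 dz 18.4 now [624.7 132.7  96.2] [180.    0.  173.2] t 22.9 F [ 0.3 -0.2 -1.7] w 55.8
```

Scaled: 5 mm is 0.25, 4 mm is 0.2.

```bash
python3 -m pendant '0,0,0.25,0,0,0
0,0,0.25,0,0,0
0,0,0.2,0,0,0
0,0,0.1,0,0,0
0,0,0,0,0,0' | grep -E 'pos|force: \['
for i in 1 2; do python3 -m pendant '0,0,0.035,0,0,0
0,0,0,0,0,0' | grep -E 'pos|force: \['; python3 -m pendant '0,0,0.035,0,0,0
0,0,0,0,0,0'| grep -E 'pos|force: \['; done
```

```text
ee_pos: [624.2, 132.6, 79.3]
force: [-0.2, -0.1, -1.5]
ee_pos: [624.5, 132.6, 79.2]
force: [0.3, 0.4, -0.8]
ee_pos: [624.5, 132.6, 78.5]
force: [0.2, -0.3, -2.0]
ee_pos: [624.6, 132.7, 78.2]
force: [-1.2, 0.5, 1.1]
ee_pos: [624.6, 132.6, 78.2]
force: [-1.4, -0.4, 5.7]
```

```bash
python3 -m pendant '0,0,0,0,0,0
0,0,0,0,0,0
0,0,0,0,0,0
0,0,0,0,0,0
0,0,0,0,0,0
0,0,-1,0,0,0
0,0,-2,0,0,0
0,0,-1.5,0,0,0' 76
python3 -m pendant '0,0,-0.5,0,0,0
0,0,0,0,0,0'|grep pos
python3 shot.py 7 624 132.9 94
python3 -c "
from h import *
go(626.6,-165,150,204.2)"
```

```text
time_s: 25.05
ee_pos: [624.8, 132.7, 168.6]
ee_rot: [180.0, 0.0, 173.3]
force: [0.0, -0.1, 0.9]
gripper_width: 76.1
gripper_force: 0.0
ee_pos: [625.2, 132.7, 178.4]
rz -31.0 | dx 119.8 dy -272.4 dz 26.6 now [624.2 132.5 176.6] [-180.    -0.   173.2] t 25.3 F [-0.3 -0.2  0.2] w 76.4
```

Scaled: -34 mm is -1.7, 15 mm is 0.75.

```bash
python3 -m pendant '0,0,0,0,0,-7.8
0,0,0,0,0,-7.8
0,0,0,0,0,-7.8
0,0,0,0,0,-7.6
0.75,-1.7,0,0,0,0
0.75,-1.7,0,0,0,0
0.75,-1.7,0,0,0,0
0.75,-1.7,0,0,0,0' 50
python3 -m pendant '0.75,-1.7,0.35,0,0,0
0.75,-1.7,0.35,0,0,0
0.75,-1.7,0.35,0,0,0
0.75,-1.7,0.3,0,0,0
0,0,0,0,0,0
0,0,0,0,0,0'
python3 shot.py 8 626.6 -165 15
python3 -c "
import cv2,numpy as np
cv2.imwrite('pics/w78.png',np.hstack([cv2.imread('pics/c7.png'),cv2.imread('pics/c8.png')]))
from h import *
go(626.6,-165,15,204.2)"
```

```text
time_s: 26.1
ee_pos: [624.2, -17.2, 174.3]
ee_rot: [179.9, -0.2, -155.7]
force: [0.8, 0.9, 0.2]
gripper_width: 49.8
gripper_force: 0.0
time_s: 26.7
ee_pos: [625.5, -164.9, 147.5]
ee_rot: [179.8, -0.2, -155.9]
force: [0.6, 0.6, 0.1]
gripper_width: 50.3
gripper_force: 0.0
rz 0.0 | dx -0.3 dy -1.2 dz 133.2 now [ 625.9 -164.1  148.2] [ 1.798e+02 -1.000e-01 -1.558e+02] t 26.8 F [0.8 1.3 0.1] w 50.1
```

View pics/w78.png

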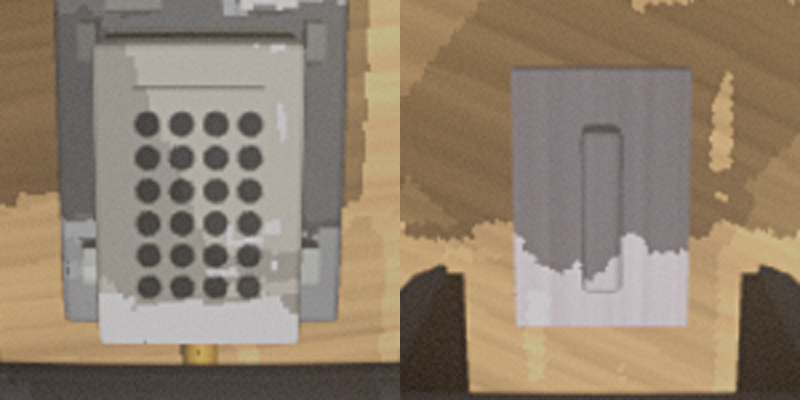

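```bash
python3 - <<'E'
from shot import *
print("filter",loc("7",[(95,43),(305,43),(300,343),(98,342)],94))
print("wells",loc("7",[(147,124),(250,124),(248,288),(149,287)],100))
r=loc("8",[(512,69),(691,68),(687,326),(517,326)],12,400);print("lid",r)
go(r[0],r[1],14,204.0)
E
```

```text
filter [623.  132.4 173.   55.4  83.4]
wells [623.8 132.  173.2  26.4  44.3]
lid [ 626.8 -164.4   24.2   55.8   84.5]
rz 0.2 | dx -0.7 dy -0.7 dz 134.2 now [ 625.9 -164.1  148.2] [ 1.798e+02 -1.000e-01 -1.558e+02] t 26.8 F [0.8 1.3 0.1] w 50.1
```

```bash
python3 -m pendant '-0.03,-0.02,1.25,0,0,0
0,0,1.25,0,0,0
0,0,1.25,0,0,0
0,0,1.25,0,0,0
0,0,0.75,0,0,0
0,0,0.5,0,0,0
0,0,0.25,0,0,0
0,0,0,0,0,0'
python3 -c "
from h import *
go(626.8,-164.4,15.5,204.2)"
```

```text
time_s: 27.55
ee_pos: [627.4, -164.0, 19.7]
ee_rot: [180.0, -0.0, -155.7]
force: [-0.3, -0.7, 0.4]
gripper_width: 49.9
gripper_force: 0.0
rz 0.1 | dx 0.7 dy -0.1 dz 4.2 now [ 627.4 -164.    19.7] [ 180.    -0.  -155.7] t 27.6 F [-0.3 -0.7  0.4] w 49.9
```

```bash
python3 -m pendant '0.025,0,0.15,0,0,0
0,0,0.05,0,0,0
0,0,0,0,0,0'|grep -E 'pos|force: \['
python3 -m pendant '0,0,0,0,0,0
0,0,0,0,0,0
0,0,0,0,0,0
0,0,0,0,0,0
0,0,0,0,0,0
0,0,0,0,0,0
0,0,0,0,0,0
0,0,0,0,0,0' 8 30
python3 -m pendant '0,0,0,0,0,0
0,0,0,0,0,0
0,0,-0.25,0,0,0
0,0,-0.75,0,0,0
0,0,-1.5,0,0,0
0,0,-2,0,0,0
0,0,-2,0,0,0
0,0,-1.75,0,0,0'
python3 -c "
from h import *
go(623.8,132.5,185,173.2)"
```

```text
ee_pos: [627.2, -165.1, 16.5]
force: [0.1, 0.0, 0.2]
time_s: 28.65
ee_pos: [627.0, -164.9, 16.0]
ee_rot: [180.0, -0.0, -155.8]
force: [-0.3, 0.0, 0.8]
gripper_width: 11.7
gripper_force: 30.0
time_s: 29.45
ee_pos: [627.1, -165.2, 183.2]
ee_rot: [-179.9, 0.0, -155.7]
force: [0.4, 0.0, -1.9]
gripper_width: 11.9
gripper_force: 30.0
rz 31.1 | dx 38.5 dy 295.2 dz -1.8 now [ 627.1 -165.2  183.2] [-179.9    0.  -155.7] t 29.4 F [ 0.4  0.  -1.9] w 11.9
```

```bash
python3 -m pendant '0,0,0,0,0,7.8
0,0,0,0,0,7.8
0,0,0,0,0,7.8
0,0,0,0,0,7.7
0.24,1.845,0,0,0,0
0.24,1.845,0,0,0,0
0.24,1.845,0,0,0,0
0.24,1.845,0,0,0,0'|grep pos
python3 -m pendant '0.24,1.845,0,0,0,0
0.24,1.845,0,0,0,0
0.24,1.845,0,0,0,0
0.24,1.845,0,0,0,0
0,0,1,0,0,0
0,0,1,0,0,0
0,0,0,0,0,0
0,0,0,0,0,0'
python3 -m pendant '0,0,0,0,0,0'|grep 'force: \['
python3 -c "
from h import *
go(623.8,132.5,110,173.2)"
```

```text
ee_pos: [625.3, -15.0, 181.0]
time_s: 31.05
ee_pos: [624.1, 132.5, 141.1]
ee_rot: [-180.0, -0.0, 173.1]
force: [1.0, 0.4, -1.8]
gripper_width: 12.0
gripper_force: 30.0
force: [0.5, 0.5, -1.6]
rz -0.1 | dx 1.1 dy -0.1 dz 32.3 now [624.9 132.5 142.3] [1.800e+02 1.000e-01 1.731e+02] t 31.1 F [ 0.5  0.5 -1.6] w 11.7
```

Scaled: 10 mm is 0.5, 8 mm is 0.4.

```bash
python3 -m pendant '0.025,0,0.5,0,0,0
0,0,0.4,0,0,0
0,0,0.3,0,0,0
0,0,0.2,0,0,0
0,0,0.075,0,0,0
0,0,0,0,0,0' | grep -E 'pos|force: \['
for i in 1 2; do python3 -m pendant '0,0,0.035,0,0,0
0,0,0,0,0,0' | grep -E 'pos|force: \['; python3 -m pendant '0,0,0.035,0,0,0
0,0,0,0,0,0'| grep -E 'pos|force: \['; done
```

```text
ee_pos: [623.6, 132.7, 111.3]
force: [-0.4, -0.5, -2.6]
ee_pos: [623.7, 132.8, 111.1]
force: [-0.0, -0.5, -2.6]
ee_pos: [623.6, 132.8, 110.2]
force: [-0.4, 0.3, -2.3]
ee_pos: [623.7, 132.7, 110.0]
force: [-0.3, -0.1, 2.0]
ee_pos: [623.7, 132.8, 110.0]
force: [-2.1, -1.3, 5.5]
```

Contact at 110.0 as expected. I'll release, lift clear and check.

Scaled: -40 mm is -2, -30 mm is -1.5.

```bash
python3 -m pendant '0,0,0,0,0,0
0,0,0,0,0,0
0,0,0,0,0,0
0,0,0,0,0,0
0,0,0,0,0,0
0,0,-1,0,0,0
0,0,-2,0,0,0
0,0,-1.5,0,0,0' 45
python3 -m pendant '2,0,-0.5,0,0,0
2,0,0,0,0,0
2,0,0,0,0,0
2,0,0,0,0,0
0,0,0,0,0,0'|grep pos
python3 - <<'E'
from h import *
import cv2
s=grab_frame("scene");t=grab_frame("top")
a=cv2.resize(s[210:410,220:420],(400,400),interpolation=cv2.INTER_CUBIC); b=cv2.resize(t[160:310,220:370],(400,400),interpolation=cv2.INTER_CUBIC)
cv2.imwrite("pics/end.png",np.vstack([np.hstack([a,b]),cv2.resize(s[60:260],(800,250))[:200]]))
E
```

```text
time_s: 33.35
ee_pos: [623.9, 132.8, 200.3]
ee_rot: [180.0, 0.0, 173.2]
force: [0.5, 0.1, 0.5]
gripper_width: 45.3
gripper_force: 0.0
ee_pos: [459.8, 151.7, 208.8]
```

View pics/end.png

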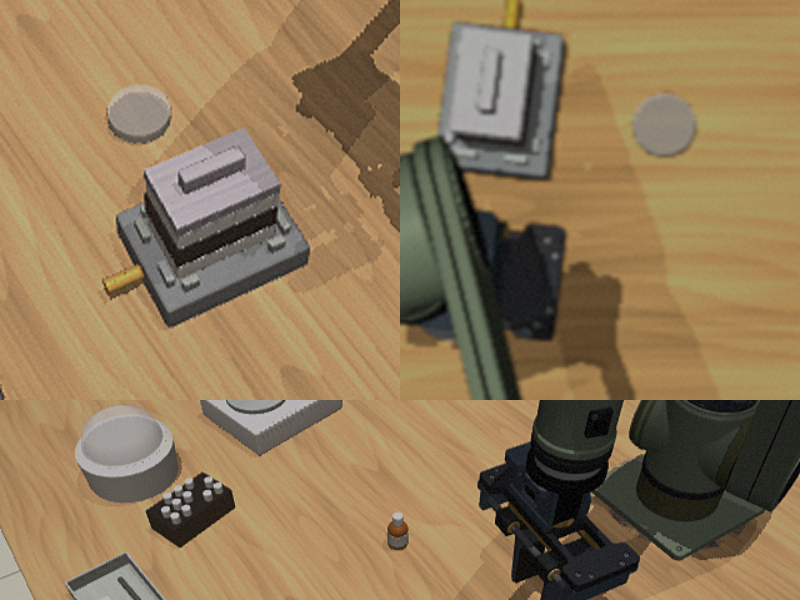

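The picture shows the stack square and flush on the base, with the lid on top. The bottle (about 398,530) and the dish (665,125) are standing. The jar is hidden behind the arm, but the tool stayed at least 130 mm up there.

```bash
python3 -c "
from workcell import *
print(job_done())"
```

```text
the job is handed in; nothing more can be done
None
```

The filtration stack is built on the vacuum base in the order asked, each piece set down until the force reading showed contact at about its seated height, and handed in at about 34 s; the final picture shows it square, with bottle and dish undisturbed and the jar hidden behind the arm.

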